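# Clamp a board strip in the sloping fixture with the quarter-turn T pin

## Task

Clamp the circuit board strip for rework: fold the sloping fixture's hinged steel leaf fully down over the board, then take the T-headed lock pin with the orange wing grip from its stand, push it fully home through the slot near the leaf's free end, and turn it a full quarter turn clockwise (seen from above) so that it locks. Leave the pin locked there, keep the board in its nest, and do not disturb the plain pin with the black knob or the other things round the fixture.

Things in the scene. Friction and masses are not known exactly. Their poses are not given: they have to be found in the camera images.
- fixture: Sloping fixture fixed to the bench: grey foot, dark anodised deck 161 x 208 mm sloping up away from the robot at 30 degrees from level, 25 to 120 mm high. Origin: centre of its underside; x to its far side, z up. Stops under its steel lock plate let an inserted T-head turn only clockwise, seen from outside, and stop it at 90 degrees; they must not be forced.
- lock_slot (a point): Centre of the keyhole slot in the fixture's steel lock plate, at the plate's upper face. z: outward normal of the deck, 30 degrees from vertical, leaning to the robot; x: up the slope, along the slot; y: across it. Keyhole 30 mm long (x), 9 mm wide (y), with a 13.5 mm round centre, through a 5 mm plate with a hollow below that is deep enough for the pin.
- leaf (a joint): Hinge of the clamp leaf, a steel strip 34 mm wide, 6 mm thick, hinged at the foot of the slope with its free end up the slope: 0 = folded flat (closed), grows as it opens upward, stop at 1.9 rad. Stiff: it stays where put; 1 to 2 N on its free end moves it. Closed, its upper face is 6 mm above point lock_slot along that point's z, and its own 36 x 14 mm slot lies over the keyhole.
- leaf_hinge (a point): Point on the leaf's hinge axis, midway across the leaf, at mid-thickness. Its frame turns with the leaf: y along the hinge axis, -x along the leaf to its free end, z normal to the leaf's upper face; at joint value 0 its z is parallel to that of point lock_slot, its x and y are opposite.
- leaf_end (a point): Point on the upper face of the leaf, on its centre line beyond its slot, 142 mm from the hinge axis along the leaf and 3 mm above its mid-plane: a good place to push it down. The leaf ends 7 mm beyond in a short tab turned up by 5 mm. Axes as those of point leaf_hinge.
- pin_grip (a point): Centre of the T pin's orange wing grip, 30 (x) x 10 (y) x 28 (z) mm: grip it across the 10 mm. z: along the pin, away from its T-head; x: along the wing and the T-head (half a turn about z is the same). The pin stands upright in either pocket of the stand. Fully home through the closed leaf, this point is 34 mm above point lock_slot along that point's z.
- t_pin: The T pin, loose, 60 g. Origin: on its axis, under the collar, 28 mm below point pin_grip; same axes. Collar 28 mm diameter, 4 mm thick; below it an 11 mm round shank 13 mm long, then the T-head 26 (x) x 6 (y) mm, 6 mm high, its foot tapered: tip 19 mm below the collar. Fully home, the collar lies on the leaf and the T-head is 2 mm clear below the lock plate.
- pin_head (a point): Tip of one arm of the T pin's head: 13 mm from the pin's axis along +x of point pin_grip, 44 mm below that point. Same axes.
- pin_stand: Grey plastic pin stand, 104 (x) x 46 (y) x 28 mm, fixed, with two keyhole pockets 50 mm apart along x, 23 mm deep; the T pin stands in one (wing along x), the plain pin in the other. Origin: centre of its underside; z up.
- board_mid (a point): Middle of the green circuit board strip, 22 x 170 x 2 mm plus small parts, loose in the grey nest on the deck under the leaf; the closed leaf's rubber pad holds it there. Axes as those of point lock_slot.
- plain_pin_knob (a point): Centre of the black knob (21 mm diameter, 24 mm high) of the plain round pin in the stand, 26 mm above the stand's top: a bystander.
- solder_mid (a point): Centre of the reel of solder wire, 52 mm diameter, 29 mm high: a bystander.
- jar_mid (a point): Centre of the small paste jar with black lid, 39 mm diameter, 31 mm high: a bystander.
- tweezers_mid (a point): Centre of the steel tweezers, 120 x 14 x 9 mm, lying flat: a bystander.
- driver_mid (a point): Centre of the red precision screwdriver, 111 x 13 x 13 mm, lying flat: a bystander.
Things that resemble listed ones, but are neither listed nor needed, are in the scene too. Leave any green or yellow look-alike of the t_pin alone.

How it is judged:
By the outcome, as a careful person would: the job done as asked, in the order asked, and still so for the second after the job is handed in, with the robot touching nothing.
It also fails if it takes over 61 s, if anything falls off the work surface, if the arm or the gripper's body presses on something with over 40 N, if the wrist force passes 120 N, or if a joint passes its speed limit or range.

## Robot

A 7-joint arm with a two-finger parallel gripper is mounted at the origin on a cart in front of the work surface, level with it; the furniture and walls round the work are solid. World frame = base frame: x ahead of the robot, y to its left, z up, the work surface at z = 0. Lengths are in m, angles in degrees, forces in N, time in s.
With the tool pointing down it reaches from about 0.425 to 1.025 m from the base axis. Payload 9.4 kg.
Tool frame: the origin (TCP) lies at the very end of the fingers, on their centre line; the grasp point (between the pads) lies 19 mm behind it (r.tcp_to_grasp is the distance from the TCP to the grasp point, in m); z points along the fingers, y is the line along which they close (so a half turn about z gives the same grasp; the last joint's range is limited). The gripper opens to 93 mm and grips with 3 to 60 N. Pads are 15 mm wide; open, the fingers measure 128 mm over their backs; the gripper's body (75 mm by 188 mm) begins 65 mm behind the grasp point.
Start: joints at [69.173, 34.337, -0.143, 91.639, 0.103, 54.024, -4.572], TCP at [0.205, -0.695, 0.219] pointing down, gripper open.
Joint ranges: [-147.43, 147.43], [-19.82, 112.94], [-74.19, 73.91], [6.32, 146.72], [-59.91, 239.91], [6.04, 106.73], [-150.56, 150.56]. Speed limits (degrees/s): [127.2, 127.2, 172.46, 172.46, 180, 180, 180].

## Interface

Orientations are given as a 3x3 rotation matrix whose columns are the frame's x, y, z axes.
In Python, from plant import telemetry, camera, r gives the robot as it stands.
- The arm moves only by the shell command python3 -m pendant 'ROWS'. ROWS is JSON, a list of rows, each an object with "jaw": the finger opening in mm, from 0 to 93; "linear": the shift along the tool's x, y, z in units of 25 mm (1.0 is 25 mm), a list of three; "turn": the turn about the tool's z in units of 5 degrees (1.0 is 5 degrees). A call has 1 to 5 rows; each row is the pose to reach, as a shift and turn from the pose commanded when the call began, along the tool's axes at that moment; what a row does not reach only later rows make up. A row lasts 1/10 s, in which the tool goes at most 50 mm and 8.59 degrees, less where a joint would pass 70% of its speed; a pose out of reach is approached as far as the arm can. A call with a gripper value outside its range is refused whole. The fingers move at their own pace and stop on an object; the grip force is fixed at half the most. Time passes only in rows, so rows that repeat a pose let the fingers close. It gives the time, the measured TCP pose, the force, the opening and the grip force at its end, in the units of the state.
- telemetry.read_state(): the state, without advancing time (a new reading comes with each control period).
- camera(name): name is "scene" or "top" or "wrist"; returns a dict with "img" (384x512x3 uint8, red, green, blue), "depth" (384x512 float32, m along the optical axis (not along the pixel's ray), 0 where there is no reading), "fovy" (degrees; the focal length in pixels is half the picture's height over the tangent of half this angle, whatever the lens; pixels are square), "cx", "cy" (the principal point, pixels), "D" ([k1, k2, p1, p2, k3] as OpenCV has them; the pictures are not rectified), "world_to_cam" (4x4, takes a point from world to camera coordinates). Camera axes: x right, y down, z forward; pixel columns grow to the right and rows downward; lengths in m; the calibration is good to about 2 mm. A picture is of the moment at which its call begins.
- r.hand_in(): hands the job in; it is judged then, once.
The state is a dict: "t": time; "q": joint angles; "joint_velocities": joint speeds; "effort": joint torques, N m; "ee_pos": TCP position; "tcp_rot": TCP orientation; "force": force on the tool from outside, world axes, zero at the start; "moment": the same for the moment, N m; "gripper_width": finger opening in m; "grip_force": force on a finger pad.
Only numpy, scipy, OpenCV 4.12 (cv2) and the standard library are available. Lean on these libraries where they do the work, as an engineer would, in place of code of your own. Each camera call takes 0.05 s, during which the arm holds its last target. There are 200 camera calls.

## Working session

There is one attempt and no reset: what is moved stays moved. The work goes in short steps, Python scripts to look and compute and a shell command to move; the robot and the scene stay as the last step left them, time stands still between calls to the robot, and variables do not carry over. Pictures are saved under pics/ and viewed, at most 11 in all, crops included, and the job is handed in when it is done.

```bash
ls; mkdir -p pics
cat > h.py <<'E'
import numpy as np, cv2
from plant import telemetry, camera, r
def K(c):
    f=c['img'].shape[0]/2/np.tan(np.radians(c['fovy']/2))
    return np.array([[f,0,c['cx']],[0,f,c['cy']],[0,0,1.]])
def ray(c,uv):
    p=cv2.undistortPoints(np.array(uv,float).reshape(-1,1,2),K(c),np.array(c['D'],float)).reshape(-1,2)
    d=np.c_[p,np.ones(len(p))]; W=np.array(c['world_to_cam']); R=W[:3,:3]
    return -R.T@W[:3,3], d@R      # origin, dirs with unit depth
def cloud(c):
    h,w=c['depth'].shape; v,u=np.mgrid[:h,:w]
    o,d=ray(c,np.c_[u.ravel(),v.ravel()])
    return (o+d*c['depth'].reshape(-1,1)).reshape(h,w,3)
def plane(c,uv,z):
    o,d=ray(c,uv); return o+d*((z-o[2])/d[:,2])[:,None]
def project(c,P):
    W=np.array(c['world_to_cam']); 
    return cv2.projectPoints(np.array(P,float).reshape(-1,3),cv2.Rodrigues(W[:3,:3])[0],W[:3,3],K(c),np.array(c['D'],float))[0].reshape(-1,2)
def save(c,n,box=None,s=1):
    im=c['img'][:,:,::-1]
    if box: im=im[box[1]:box[3],box[0]:box[2]]
    cv2.imwrite('pics/'+n+'.png',cv2.resize(im,None,fx=s,fy=s,interpolation=cv2.INTER_CUBIC))
def st():
    s=telemetry.read_state(); print({k:np.round(s[k],3).tolist() for k in('t','q','ee_pos','tcp_rot','force','gripper_width','grip_force')})
E
python3 - <<'E'
from h import *
import pickle
st()
for n in('scene','top','wrist'):
    c=camera(n); pickle.dump(c,open(n+'0.pkl','wb')); save(c,n+'0',s=1.5 if n!='wrist' else 1); print(n,c['fovy'],c['D'],np.round(ray(c,[[256,192]])[0],3))
E
```

```text
pics
{'t': 0.0, 'q': [69.174, 34.384, -0.146, 91.68, 0.105, 54.024, -4.57], 'ee_pos': [0.205, -0.695, 0.218], 'tcp_rot': [[0.959, 0.283, -0.001], [0.283, -0.959, 0.001], [-0.0, -0.002, -1.0]], 'force': [-0.591, -0.088, 0.564], 'gripper_width': 0.093, 'grip_force': 0.0}
scene 46.26225781194513 [-0.08873822  0.          0.          0.          0.        ] [-0.11   0.615  0.816]
top 45.197325055341345 [0.04919705 0.         0.         0.         0.        ] [ 0.421 -0.028  1.472]
wrist 67.24832840155754 [-0.03482053  0.          0.          0.          0.        ] [ 0.283 -0.672  0.384]
```

View pics/scene0.png

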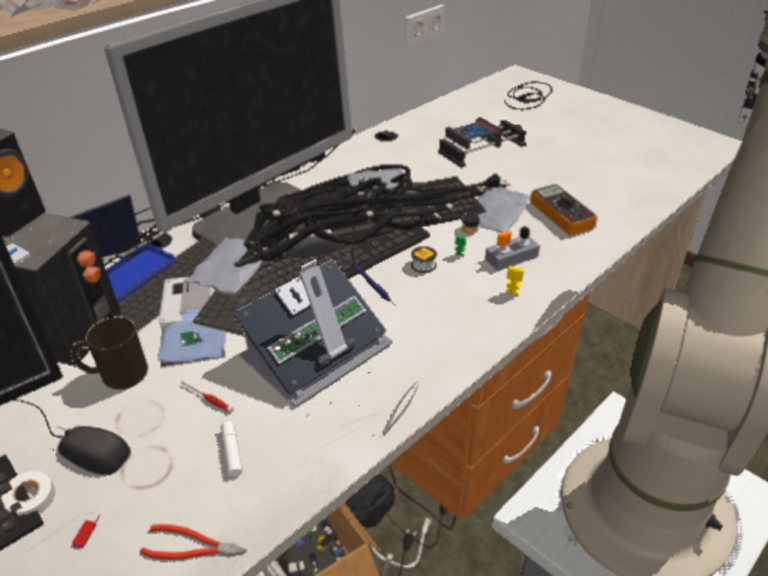

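View pics/top0.png

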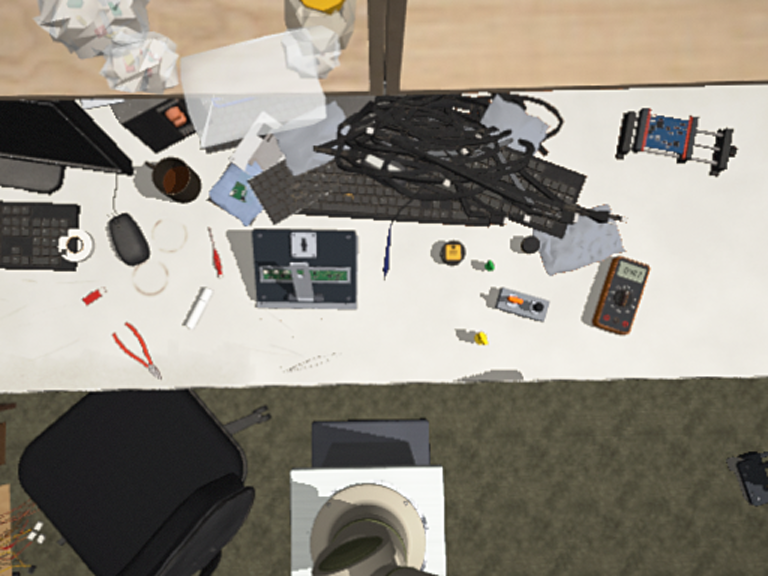

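The views show the fixture around top (203,179), with its leaf partly open, and the stand at top (348,202). The orange wing is on the left, the black knob on the right, and a yellow look-alike stands nearby. Next I'll measure them.

Run:
```python
from h import *
import pickle
T=pickle.load(open('top0.pkl','rb')); S=pickle.load(open('scene0.pkl','rb'))
for n,c,box in(('top',T,(325,185,372,220)),('scene',S,(320,148,362,182))):
    P=cloud(c); hsv=cv2.cvtColor(c['img'],cv2.COLOR_RGB2HSV); x0,y0,x1,y1=box
    m=np.zeros(hsv.shape[:2],bool); m[y0:y1,x0:x1]=True
    o=m&(hsv[...,0]<=15)&(hsv[...,1]>170)&(hsv[...,2]>130)
    v,u=np.nonzero(o); print(n,'orange px',len(u),u.mean(),v.mean(),'xyz mean',P[o].mean(0).round(4),'max',P[o].max(0).round(3),'min',P[o].min(0).round(3))
    s=m&(P[...,2]>.022)&(P[...,2]<.034)
    q=P[s][:,:2].astype(np.float32); rc=cv2.minAreaRect(q); print('stand',rc)
    k=m&(hsv[...,2]<60)&(P[...,2]>.04); print('knob',P[k].mean(0).round(3), P[k].max(0).round(3),P[k].min(0).round(3))
# fixture in top
P=cloud(T); v,u=np.mgrid[150:207,165:240]
hsv=cv2.cvtColor(T['img'],cv2.COLOR_RGB2HSV)
R=P[150:207,165:240]; Z=R[...,2]
m=(Z>.02); rc=cv2.minAreaRect(R[m][:,:2].astype(np.float32)); print('fixture',rc, Z[m].max())
dk=m&(hsv[150:207,165:240,2]<80)&(Z<.13)
A=np.c_[R[dk][:,:2],np.ones(dk.sum())]; cf=np.linalg.lstsq(A,R[dk][:,2],rcond=None)[0]; print('deck plane',cf)
h=Z-(R[...,:2]@cf[:2]+cf[2]); 
w=(hsv[150:207,165:240,2]>150)&(hsv[150:207,165:240,1]<60)
lf=m&(h>.03); print('leaf pts',lf.sum(),R[lf].mean(0),R[lf].max(0),R[lf].min(0))
lp=m&w&(abs(h)<.02); lp[30:]=0; print('plate',cv2.minAreaRect(R[lp][:,:2].astype(np.float32)),R[lp][:,2].min(),R[lp][:,2].max())
save(T,'topcrop',(160,140,370,230),3.8); save(S,'scenecrop',(150,140,365,275),3.5)
```

```text
top orange px 22 343.3636363636364 199.8181818181818 xyz mean [ 0.4897 -0.3095  0.0673] max [ 0.495 -0.296  0.076] min [ 0.484 -0.328  0.031]
stand ((0.4839306175708771, -0.3333318531513214), (0.10254032909870148, 0.045419055968523026), 72.53524780273438)
knob [ 0.474 -0.342  0.119] [ 0.482 -0.028  1.472] [ 0.421 -0.363  0.057]
scene orange px 59 335.50847457627117 159.03389830508473 xyz mean [ 0.4906 -0.3049  0.0578] max [ 0.499 -0.295  0.072] min [ 0.484 -0.322  0.045]
stand ((0.48503437638282776, -0.33436551690101624), (0.10519860684871674, 0.04927384480834007), 70.89431762695312)
knob [ 0.475 -0.351  0.057] [ 0.483 -0.346  0.065] [ 0.468 -0.357  0.045]
fixture ((0.5331787467002869, 0.09464949369430542), (0.2548934817314148, 0.21243366599082947), 87.44159698486328) 1.4723646018590797
deck plane [ 0.56484792 -0.01778646 -0.25081256]
leaf pts 254 [0.52993902 0.1080901  0.20799346] [0.56201682 0.13502805 1.4723646 ] [ 0.42137888 -0.02792894  0.06706434]
plate ((0.6013180613517761, 0.11344201862812042), (0.2029375433921814, 0.07796867191791534), 87.44159698486328) 0.06765222492854872 0.11780913418782979
```

View pics/topcrop.png

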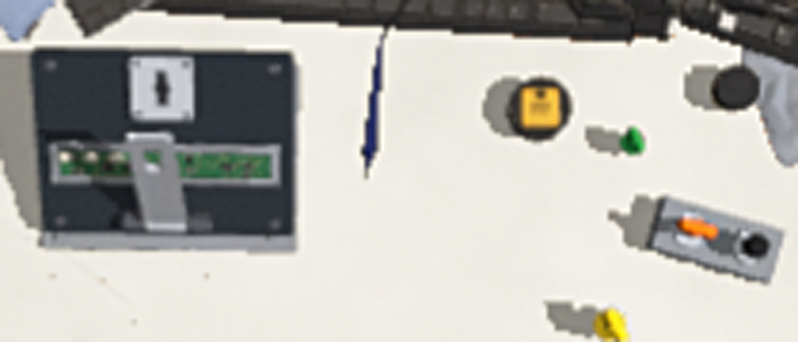

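View pics/scenecrop.png

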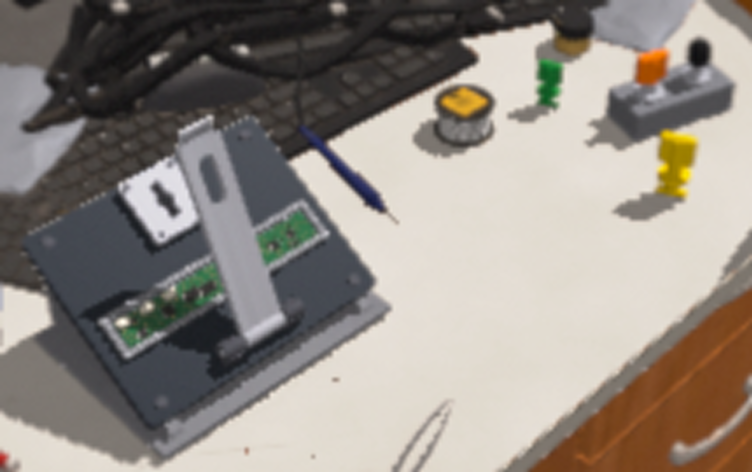

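Run:
```python
from h import *
import pickle
T=pickle.load(open('top0.pkl','rb')); S=pickle.load(open('scene0.pkl','rb'))
def key(c,box):
    x0,y0,x1,y1=box; g=cv2.cvtColor(c['img'],cv2.COLOR_RGB2GRAY)[y0:y1,x0:x1]
    w=(g>130).astype(np.uint8); n,l,s,ce=cv2.connectedComponentsWithStats(w); i=1+s[1:,4].argmax()
    cnt=max(cv2.findContours((l==i).astype(np.uint8),0,2)[0],key=cv2.contourArea)
    f=np.zeros_like(w); cv2.drawContours(f,[cv2.convexHull(cnt)],-1,1,-1); f=cv2.erode(f,np.ones((3,3)))
    d=(f>0)&(g<90); v,u=np.nonzero(d); vv,uu=np.nonzero(f); print('key px',d.sum(),(u.mean()+x0,v.mean()+y0),'plate',(uu.mean()+x0,vv.mean()+y0),s[i])
    return (u.mean()+x0,v.mean()+y0)
a=key(T,(190,150,214,174)); b=key(S,(182,184,207,212))
o1,d1=ray(T,[a]);o2,d2=ray(S,[b]); d1=d1[0];d2=d2[0]
t=np.linalg.lstsq(np.c_[d1,-d2],o2-o1,rcond=None)[0]; p,q=o1+t[0]*d1,o2+t[1]*d2; print('tri',p,q,np.linalg.norm(p-q))
for c,n,uv in((T,'top',a),(S,'scene',b)): 
    P=cloud(c);u,v=map(int,np.round(uv));print(n,P[v-1:v+2,u-6:u+7:3].round(3)[1].tolist())
cf=np.array([.5648,-.0178,-.2508])
for n,c,box in(('top',T,(165,150,240,207)),('scene',S,(150,160,270,270))):
    P=cloud(c); x0,y0,x1,y1=box; R=P[y0:y1,x0:x1]; D=c['depth'][y0:y1,x0:x1]; Z=R[...,2]
    h=(Z-(R[...,:2]@cf[:2]+cf[2]))*.866
    m=(D>0)&(h>.03)&(Z<.3)&(R[...,0]>.43)&(R[...,0]<.65)&(R[...,1]>.05)&(R[...,1]<.16)
    Q=R[m]; print(n,len(Q)); 
    for xa in np.arange(.46,.62,.01):
        k=abs(Q[:,0]-xa)<.005
        if k.sum()>2: print(round(xa,3),k.sum(),Q[k].mean(0).round(4),Q[k][:,1].min().round(3),Q[k][:,1].max().round(3))
    dm=(D>0)&(abs(h)<.015)&(cv2.cvtColor(c['img'],cv2.COLOR_RGB2HSV)[y0:y1,x0:x1,2]<80)
    A=np.c_[R[dm][:,:2],np.ones(dm.sum())]; print('deck',np.linalg.lstsq(A,R[dm][:,2],rcond=None)[0])
```

```text
key px 17 (np.float64(202.1764705882353), np.float64(162.76470588235293)) plate (np.float64(202.0552995391705), np.float64(162.87557603686636)) [  4   5  17  17 252]
key px 19 (np.float64(196.68421052631578), np.float64(196.4736842105263)) plate (np.float64(197.593567251462), np.float64(195.16959064327486)) [  2   0  23  25 353]
tri [0.60798102 0.11551662 0.09815636] [0.60844822 0.11602242 0.0982726 ] 0.0006983027086728726
top [[0.608, 0.134, 0.099], [0.607, 0.125, 0.103], [0.61, 0.118, 0.08], [0.607, 0.107, 0.099], [0.607, 0.098, 0.099]]
scene [[0.617, 0.127, 0.101], [0.614, 0.12, 0.099], [0.625, 0.103, 0.083], [0.607, 0.107, 0.095], [0.604, 0.1, 0.093]]
top 230
0.51 8 [0.5131 0.1162 0.0744] 0.104 0.132
0.52 46 [0.5195 0.1177 0.0876] 0.1 0.134
0.53 48 [0.5297 0.1173 0.1114] 0.101 0.135
0.54 49 [0.5397 0.1166 0.1342] 0.101 0.134
0.55 41 [0.5504 0.116  0.1623] 0.099 0.134
0.56 38 [0.5591 0.1153 0.1822] 0.099 0.131
deck [ 0.56601715 -0.01789711 -0.25146867]
scene 623
0.51 4 [0.5135 0.1212 0.0735] 0.105 0.129
0.52 96 [0.5209 0.1192 0.0841] 0.101 0.136
0.53 137 [0.5299 0.1192 0.104 ] 0.1 0.137
0.54 131 [0.5395 0.1186 0.1274] 0.1 0.136
0.55 115 [0.55   0.1177 0.1511] 0.1 0.135
0.56 134 [0.5594 0.1187 0.1757] 0.099 0.135
0.57 6 [0.5662 0.1247 0.1804] 0.11 0.132
deck [ 0.56454748 -0.03599248 -0.25207157]
```

```bash
python3 -m pendant '[{"jaw":0,"linear":[1.2,-1.6,0],"turn":1},{"jaw":0,"linear":[2.4,-3.2,0],"turn":2},{"jaw":0,"linear":[3.6,-4.8,0],"turn":3},{"jaw":0,"linear":[4.7,-6.4,0],"turn":3.6},{"jaw":0,"linear":[5.9,-8.0,0],"turn":3.6}]'; python3 -m pendant '[{"jaw":0,"linear":[0.5,-1.6,0],"turn":0},{"jaw":0,"linear":[1,-3.2,0],"turn":0},{"jaw":0,"linear":[1.6,-4.8,0],"turn":0},{"jaw":0,"linear":[2.1,-6.3,0],"turn":0},{"jaw":0,"linear":[2.6,-7.8,0],"turn":0}]'; python3 -c "
from h import *; st()"
```

```text
t: 0.65
ee_pos: [0.2901, -0.4599, 0.2185]
tcp_rot: [[1.0, -0.03, -0.0], [-0.03, -1.0, 0.0], [-0.0, -0.0, -1.0]]
force: [1.5, -0.7, -0.3]
gripper_width: 0.0577
grip_force: 0.0
t: 1.15
ee_pos: [0.3606, -0.267, 0.2187]
tcp_rot: [[1.0, -0.027, 0.0], [-0.027, -1.0, -0.0], [0.0, 0.0, -1.0]]
force: [0.8, 0.1, -0.2]
gripper_width: 0.0175
grip_force: 0.0
{'t': 1.15, 'q': [27.944, 15.523, 1.661, 126.619, -0.726, 37.857, -61.44], 'ee_pos': [0.361, -0.267, 0.219], 'tcp_rot': [[1.0, -0.027, 0.0], [-0.027, -1.0, -0.0], [0.0, 0.0, -1.0]], 'force': [0.796, 0.076, -0.196], 'gripper_width': 0.018, 'grip_force': 0.0}
```

```bash
python3 -m pendant '[{"jaw":0,"linear":[0.5,-1.6,0],"turn":0},{"jaw":0,"linear":[1,-3.2,0],"turn":0},{"jaw":0,"linear":[1.6,-4.8,0],"turn":0},{"jaw":0,"linear":[2.1,-6.3,0],"turn":0},{"jaw":0,"linear":[2.6,-7.8,0],"turn":0}]';python3 -m pendant '[{"jaw":0,"linear":[0.5,-1.6,0],"turn":0},{"jaw":0,"linear":[1,-3.2,0],"turn":0},{"jaw":0,"linear":[1.6,-4.8,0],"turn":0},{"jaw":0,"linear":[2.1,-6.3,0],"turn":0},{"jaw":0,"linear":[2.6,-7.8,0],"turn":0}]';  python3 -m pendant '[{"jaw":0,"linear":[0,0,0.5],"turn":0},{"jaw":0,"linear":[0,0,1],"turn":0},{"jaw":0,"linear":[0.4,0,1.5],"turn":0},{"jaw":0,"linear":[0.8,0,1.8],"turn":0},{"jaw":0,"linear":[1.2,0,1.8],"turn":0}]'; python3 -c "
from h import *; c=camera('scene'); save(c,'pre',(130,90,330,240),3.5)"
```

```text
t: 1.65
ee_pos: [0.4309, -0.0738, 0.2187]
tcp_rot: [[1.0, -0.027, 0.0], [-0.027, -1.0, -0.0], [0.0, 0.0, -1.0]]
force: [1.1, -0.1, -0.1]
gripper_width: 0.0002
grip_force: 0.0
t: 2.15
ee_pos: [0.5012, 0.1194, 0.2186]
tcp_rot: [[1.0, -0.027, -0.0], [-0.027, -1.0, -0.0], [-0.0, 0.0, -1.0]]
force: [0.9, -0.2, -0.1]
gripper_width: 0.0005
grip_force: 0.0
t: 2.65
ee_pos: [0.5317, 0.1163, 0.1726]
tcp_rot: [[1.0, -0.028, -0.001], [-0.028, -1.0, -0.001], [-0.001, 0.001, -1.0]]
force: [-0.3, 0.7, -0.3]
gripper_width: 0.0005
grip_force: 0.0
```

View pics/pre.png

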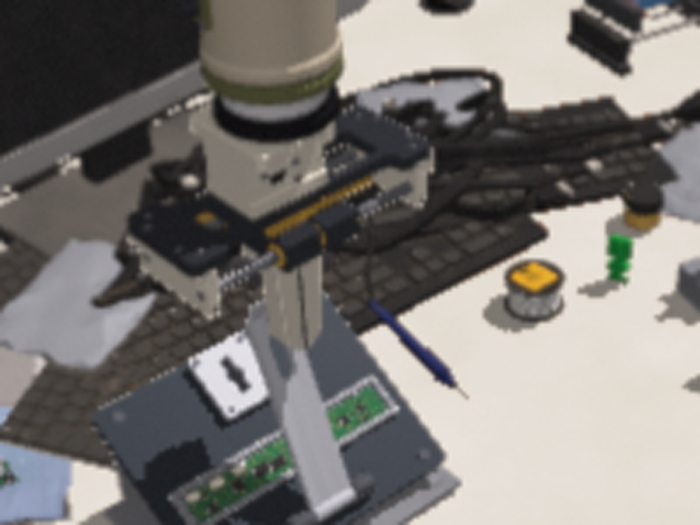

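The closed fingertips are on the near side of the raised leaf (crop ~300,340), so I'll sweep along its arc.

```bash
python3 -m pendant '[{"jaw":0,"linear":[0.7,0,0.1],"turn":0},{"jaw":0,"linear":[1.2,0,0.3],"turn":0},{"jaw":0,"linear":[1.7,0,0.6],"turn":0},{"jaw":0,"linear":[2.1,0,0.9],"turn":0},{"jaw":0,"linear":[2.5,0,1.2],"turn":0}]';python3 -m pendant '[{"jaw":0,"linear":[0.3,0,0.35],"turn":0},{"jaw":0,"linear":[0.5,0,0.6],"turn":0},{"jaw":0,"linear":[0.7,0,0.85],"turn":0},{"jaw":0,"linear":[0.9,0,1.1],"turn":0},{"jaw":0,"linear":[0.9,0,1.15],"turn":0}]'
```

```text
t: 3.2
ee_pos: [0.594, 0.1149, 0.1428]
tcp_rot: [[1.0, -0.028, -0.0], [-0.028, -1.0, -0.0], [-0.0, 0.0, -1.0]]
force: [-0.8, -0.1, 0.2]
gripper_width: 0.0005
grip_force: 0.3
t: 3.7
ee_pos: [0.6163, 0.1145, 0.1142]
tcp_rot: [[1.0, -0.027, -0.0], [-0.027, -1.0, 0.0], [-0.0, -0.0, -1.0]]
force: [-0.3, -0.7, 4.3]
gripper_width: 0.0005
grip_force: 1.9
```

```bash
python3 -m pendant '[{"jaw":0,"linear":[0.1,0,0.15],"turn":0},{"jaw":0,"linear":[0.1,0,0.2],"turn":0}]';python3 -m pendant '[{"jaw":0,"linear":[0.05,0,0.12],"turn":0},{"jaw":0,"linear":[0.05,0,0.12],"turn":0}]'
```

```text
t: 3.9
ee_pos: [0.6173, 0.1145, 0.1125]
tcp_rot: [[1.0, -0.027, -0.001], [-0.027, -1.0, -0.0], [-0.001, 0.0, -1.0]]
force: [-13.7, -1.7, 38.7]
gripper_width: 0.0003
grip_force: 20.1
t: 4.1
ee_pos: [0.6177, 0.1146, 0.112]
tcp_rot: [[1.0, -0.027, -0.001], [-0.027, -1.0, -0.0], [-0.001, 0.0, -1.0]]
force: [-21.2, -2.9, 54.8]
gripper_width: 0.0003
grip_force: 29.0
```

```bash
python3 -m pendant '[{"jaw":0,"linear":[0,0,-1],"turn":0},{"jaw":0,"linear":[-0.3,0,-2.5],"turn":0},{"jaw":0,"linear":[-0.8,2,-2.6],"turn":0},{"jaw":40,"linear":[-1.3,4,-2.6],"turn":0},{"jaw":40,"linear":[-1.8,6,-2.6],"turn":0}]';python3 -m pendant '[{"jaw":40,"linear":[-0.5,1.9,0],"turn":0},{"jaw":40,"linear":[-1,3.8,0],"turn":0},{"jaw":40,"linear":[-1.5,5.7,0],"turn":0},{"jaw":40,"linear":[-2,7.6,0],"turn":0},{"jaw":40,"linear":[-2.5,9.4,0],"turn":0}]';python3 -m pendant '[{"jaw":40,"linear":[-0.5,1.9,0],"turn":-1.6},{"jaw":40,"linear":[-1,3.8,0],"turn":-3.2},{"jaw":40,"linear":[-1.1,4.4,0],"turn":-4.8},{"jaw":40,"linear":[-1.1,4.4,0],"turn":-6.4},{"jaw":40,"linear":[-1.1,4.4,0],"turn":-8}]';python3 -m pendant '[{"jaw":40,"linear":[0,0,0],"turn":-1.6},{"jaw":40,"linear":[0,0,0],"turn":-3.2},{"jaw":40,"linear":[0,0,0],"turn":-4.8},{"jaw":40,"linear":[0,0,0],"turn":-6.4},{"jaw":40,"linear":[0,0,0],"turn":-6.8}]'
python3 - <<'E'
from h import *
import pickle
c=camera('wrist'); pickle.dump(c,open('w1.pkl','wb')); save(c,'w1'); W=np.array(c['world_to_cam']); print(W[:3,:3].round(3), ray(c,[[256,192]]))
S=camera('scene'); pickle.dump(S,open('s1.pkl','wb'))
P=cloud(c); hsv=cv2.cvtColor(c['img'],cv2.COLOR_RGB2HSV)
o=((hsv[...,0]<=14)&(hsv[...,1]>170)&(hsv[...,2]>120)).astype(np.uint8)
n,l,s,ce=cv2.connectedComponentsWithStats(o)
for i in range(1,n):
    if s[i,4]>150:
        v,u=np.nonzero(l==i); top=(l==i)&(P[...,2]>.066)&(P[...,2]<.074)
        print(s[i],ce[i],np.median(P[l==i],0),'top',top.sum(),P[top].mean(0) if top.any() else '', cv2.minAreaRect(P[top][:,:2].astype(np.float32)) if top.any() else '')
        v,u=np.nonzero(l==i); q=plane(c,np.c_[u,v],.07)[:,:2]; print('plane .07',cv2.minAreaRect(q.astype(np.float32)))
st()
E
```

```text
t: 4.6
ee_pos: [0.5713, -0.0309, 0.1726]
tcp_rot: [[1.0, -0.026, 0.002], [-0.026, -1.0, -0.0], [0.002, 0.0, -1.0]]
force: [0.6, -0.4, 0.7]
gripper_width: 0.0118
grip_force: 0.0
t: 5.1
ee_pos: [0.502, -0.2651, 0.1722]
tcp_rot: [[1.0, -0.028, 0.001], [-0.028, -1.0, -0.0], [0.001, 0.0, -1.0]]
force: [0.3, -0.1, 0.1]
gripper_width: 0.0397
grip_force: 0.0
t: 5.6
ee_pos: [0.4718, -0.3732, 0.172]
tcp_rot: [[0.781, 0.625, 0.0], [0.625, -0.781, -0.0], [-0.0, 0.0, -1.0]]
force: [0.4, 0.1, 0.0]
gripper_width: 0.0399
grip_force: 0.0
t: 6.1
ee_pos: [0.4722, -0.3723, 0.172]
tcp_rot: [[0.299, 0.954, 0.0], [0.954, -0.299, 0.0], [0.0, 0.0, -1.0]]
force: [-0.0, 0.4, 0.2]
gripper_width: 0.0396
grip_force: 0.0
[[ 0.954 -0.299  0.001]
 [-0.286 -0.912  0.294]
 [-0.087 -0.281 -0.956]] (array([ 0.49549815, -0.29413004,  0.33806557]), array([[-0.0705912 , -0.28771623, -0.95527404]]))
[246 106  14  33 340] [252.70588235 122.13529412] [ 0.49232768 -0.31071491  0.06931545] top 334 [ 0.4922541  -0.31079393  0.06921132] ((0.4920874834060669, -0.3108350336551666), (0.028726628050208092, 0.011944453231990337), 72.99095153808594)
plane .07 ((0.49211883544921875, -0.31065282225608826), (0.02839566394686699, 0.011791307479143143), 73.05809020996094)
{'t': 6.2, 'q': [50.76, 31.071, -26.233, 109.696, 19.316, 43.561, -4.071], 'ee_pos': [0.472, -0.372, 0.172], 'tcp_rot': [[0.304, 0.953, 0.0], [0.953, -0.304, 0.0], [0.0, 0.0, -1.0]], 'force': [0.249, 0.368, -0.122], 'gripper_width': 0.04, 'grip_force': 0.0}
```

View pics/w1.png

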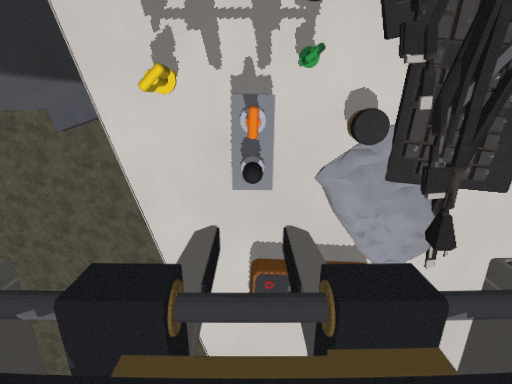

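The view shows the orange wing at (253,122), the black knob at (253,172) and clear space for the fingers on both sides. I'll move over the pin and descend.

```bash
python3 -m pendant '[{"jaw":40,"linear":[1.3,0,0],"turn":0},{"jaw":40,"linear":[2.6,0,0.5],"turn":0},{"jaw":40,"linear":[2.6,0,2],"turn":0},{"jaw":40,"linear":[2.6,0,3.5],"turn":0},{"jaw":40,"linear":[2.6,0,4.6],"turn":0}]';python3 -m pendant '[{"jaw":40,"linear":[0,0,0.5],"turn":0},{"jaw":40,"linear":[0,0,0.7],"turn":0},{"jaw":0,"linear":[0,0,0.7],"turn":0},{"jaw":0,"linear":[0,0,0.7],"turn":0},{"jaw":0,"linear":[0,0,0.7],"turn":0}]';python3 -m pendant '[{"jaw":0,"linear":[0,0,0],"turn":0},{"jaw":0,"linear":[0,0,0],"turn":0}]'
```

```text
t: 6.7
ee_pos: [0.4917, -0.3098, 0.0553]
tcp_rot: [[0.305, 0.952, -0.001], [0.952, -0.305, -0.0], [-0.0, -0.001, -1.0]]
force: [0.3, -0.0, 0.0]
gripper_width: 0.0398
grip_force: 0.0
t: 7.2
ee_pos: [0.4926, -0.3108, 0.0406]
tcp_rot: [[0.302, 0.953, 0.002], [0.953, -0.302, -0.001], [-0.0, 0.002, -1.0]]
force: [0.5, 0.3, -0.6]
gripper_width: 0.0207
grip_force: 0.0
t: 7.4
ee_pos: [0.4925, -0.3107, 0.0403]
tcp_rot: [[0.302, 0.953, 0.001], [0.953, -0.302, -0.001], [-0.0, 0.002, -1.0]]
force: [0.4, -0.5, 7.1]
gripper_width: 0.0103
grip_force: 30.0
```

```bash
python3 -m pendant '[{"jaw":0,"linear":[0,0,-0.25],"turn":0},{"jaw":0,"linear":[0,0,-0.48],"turn":0},{"jaw":0,"linear":[0.15,0,-0.48],"turn":0},{"jaw":0,"linear":[0.3,0,-0.48],"turn":0},{"jaw":0,"linear":[0.45,0,-0.48],"turn":0}]';python3 -m pendant '[{"jaw":0,"linear":[0.12,0,0],"turn":0},{"jaw":0,"linear":[0.24,0,0],"turn":0},{"jaw":0,"linear":[0.36,0,0],"turn":0},{"jaw":0,"linear":[0.48,0,0],"turn":0},{"jaw":0,"linear":[0.55,0,0],"turn":0}]'
cat > tilt.py <<'E'
from h import *
import sys
S=camera('scene'); s=telemetry.read_state()
P=cloud(S); hsv=cv2.cvtColor(S['img'],cv2.COLOR_RGB2HSV); e=np.array(s['ee_pos'])
# project TCP, crop
u,v=project(S,e)[0].astype(int); save(S,sys.argv[1],(u-45,v-45,u+45,v+40),6); print(u,v,e,s['force'])
E
python3 tilt.py t1
```

```text
t: 7.9
ee_pos: [0.495, -0.3011, 0.0518]
tcp_rot: [[0.303, 0.953, -0.0], [0.953, -0.303, -0.002], [-0.002, 0.0, -1.0]]
force: [-1.7, -5.4, 2.2]
gripper_width: 0.0099
grip_force: 30.0
t: 8.4
ee_pos: [0.4995, -0.2863, 0.0512]
tcp_rot: [[0.302, 0.953, -0.0], [0.953, -0.302, -0.0], [-0.0, -0.0, -1.0]]
force: [-0.6, -6.2, -2.0]
gripper_width: 0.0099
grip_force: 30.0
328 162 [ 0.4995774  -0.28617901  0.05116746] [-0.77613335 -5.20061802 -1.91542633]
```

View pics/t1.png

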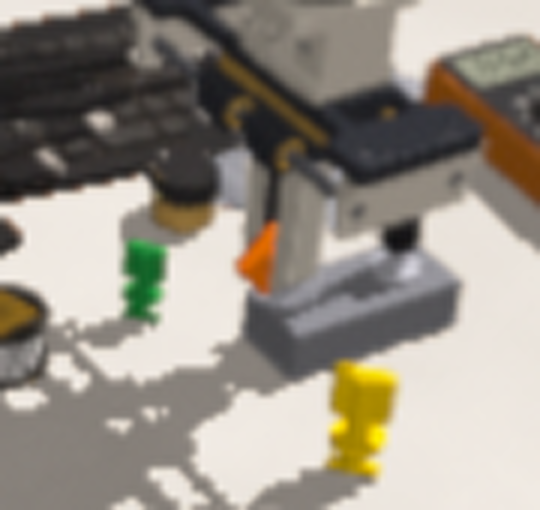

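```bash
python3 -m pendant '[{"jaw":0,"linear":[0,0,-0.5],"turn":0},{"jaw":0,"linear":[0,0,-1.5],"turn":0},{"jaw":0,"linear":[0,0,-3],"turn":0},{"jaw":0,"linear":[0,0,-4],"turn":0},{"jaw":0,"linear":[0,0,-4],"turn":0}]'
cat > tilt.py <<'E'
from h import *
import sys
s=telemetry.read_state(); e=np.array(s['ee_pos']); R=np.array(s['tcp_rot']); print(e.round(4),np.round(s['force'],1))
for n in ('scene','wrist','top'):
    S=camera(n); P=cloud(S); Q=(P-e)@R; Q[...,2]+=.0  # tool frame
    hsv=cv2.cvtColor(S['img'],cv2.COLOR_RGB2HSV)
    m=(S['depth']>0)&(abs(Q[...,1])<.022)&(abs(Q[...,0])<.05)&(Q[...,2]<.045)&(Q[...,2]>-.03)
    o=m&(hsv[...,0]<=14)&(hsv[...,1]>150)
    print(n,m.sum(),o.sum())
    if n=='scene': u,v=project(S,e)[0].astype(int); save(S,sys.argv[1],(u-30,v-30,u+30,v+30),8)
    for z in np.arange(-.03,.045,.004):
        k=m&(abs(Q[...,2]-z)<.002); ko=o&k
        if k.sum()>2: print(' z%.3f n%d x[%.3f %.3f]'%(z,k.sum(),Q[k][:,0].min(),Q[k][:,0].max()), 'or x[%.3f %.3f]'%(Q[ko][:,0].min(),Q[ko][:,0].max()) if ko.any() else '')
E
python3 tilt.py t2
```

```text
t: 8.95
ee_pos: [0.5013, -0.2859, 0.1548]
tcp_rot: [[0.301, 0.954, 0.005], [0.954, -0.301, -0.001], [0.0, 0.005, -1.0]]
force: [0.1, 0.5, -0.7]
gripper_width: 0.0101
grip_force: 30.0
[ 0.5013 -0.2859  0.1548] [ 0.1  0.5 -0.7]
scene 187 44
 z-0.030 n14 x[-0.008 0.011] or x[0.007 0.011]
 z-0.026 n21 x[-0.009 0.014] or x[0.009 0.014]
 z-0.022 n23 x[-0.009 0.028] or x[0.010 0.028]
 z-0.018 n20 x[-0.010 0.021] or x[0.015 0.021]
 z-0.014 n22 x[-0.010 0.023] or x[0.011 0.023]
 z-0.010 n15 x[-0.006 0.022] or x[0.010 0.022]
 z-0.006 n7 x[0.002 0.019] or x[0.008 0.017]
 z-0.002 n7 x[0.006 0.016] or x[0.008 0.011]
 z0.002 n9 x[-0.016 0.014] or x[0.012 0.012]
 z0.006 n12 x[-0.019 -0.001] 
 z0.010 n10 x[-0.029 -0.001] 
 z0.014 n8 x[-0.025 0.002] 
 z0.018 n6 x[-0.031 0.000] 
 z0.022 n3 x[-0.027 -0.015] 
 z0.026 n9 x[-0.025 -0.008] 
wrist 2227 1040
 z-0.030 n234 x[0.001 0.009] or x[0.001 0.008]
 z-0.026 n448 x[-0.002 0.013] or x[-0.002 0.013]
 z-0.022 n445 x[-0.005 0.019] or x[-0.005 0.019]
 z-0.018 n437 x[-0.009 0.023] or x[-0.009 0.023]
 z-0.014 n304 x[-0.010 0.025] or x[-0.010 0.025]
 z-0.010 n126 x[-0.012 0.025] or x[0.008 0.025]
 z-0.006 n100 x[0.007 0.009] or x[0.009 0.009]
 z-0.002 n73 x[-0.020 0.009] 
 z0.002 n44 x[-0.021 0.009] 
 z0.014 n15 x[-0.030 -0.028] 
top 1 0
```

View pics/t2.png

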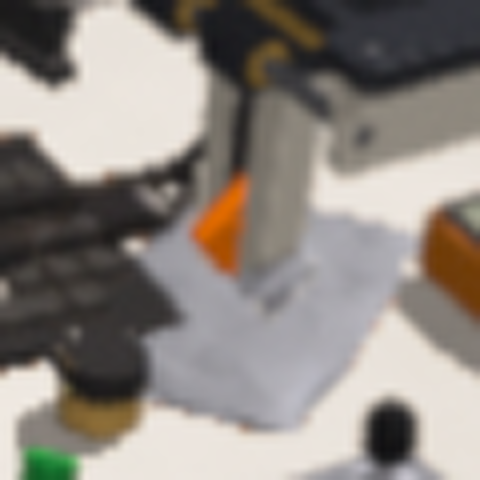

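```bash
cat > fit.py <<'E'
from h import *
s=telemetry.read_state(); e=np.array(s['ee_pos']); R=np.array(s['tcp_rot'])
S=camera('wrist'); P=cloud(S); Q=(P-e)@R; hsv=cv2.cvtColor(S['img'],cv2.COLOR_RGB2HSV)
m=(S['depth']>0)&(abs(Q[...,1])<.004)&(abs(Q[...,0])<.04)&(abs(Q[...,2])<.05)&(hsv[...,0]<=14)&(hsv[...,1]>150)
m=cv2.erode(m.astype(np.uint8),np.ones((3,3)))>0
X=Q[m][:,[0,2]]; 
if len(X)>5:
    # RANSAC line = top face
    best=None; g=np.random.default_rng(0)
    for _ in range(400):
        a,b=X[g.integers(len(X),size=2)]; d=b-a; L=np.hypot(*d)
        if L<.008: continue
        n=np.array([-d[1],d[0]])/L; k=abs((X-a)@n)<.001
        if best is None or k.sum()>best.sum(): best=k
    Y=X[best]; c=Y.mean(0); d=np.linalg.svd(Y-c)[2][0]; d=d*np.sign(d[0]); pr=(Y-c)@d
    th=np.arctan2(d[1],d[0]); mid=c+d*(pr.max()+pr.min())/2
    ax=np.array([-np.sin(th),np.cos(th)])  # pin -z (towards head) in tool x,z
    print(len(X),len(Y),'tilt deg',np.degrees(th),'len',np.ptp(pr),'top mid',mid.round(4),'grip centre (tool x,z)',(mid+.014*ax).round(4),'axis to head',ax.round(3))
E
python3 fit.py
```

```text
599 435 tilt deg 37.448260268598354 len 0.027684857516239135 top mid [ 0.0142 -0.0236] grip centre (tool x,z) [ 0.0057 -0.0125] axis to head [-0.608  0.794]
```

```bash
python3 -m pendant '[{"jaw":0,"linear":[0.8,0,-1],"turn":-1.6},{"jaw":0,"linear":[2.5,0.1,-2],"turn":-3.2},{"jaw":0,"linear":[4.5,0.2,-2.6],"turn":-4.8},{"jaw":0,"linear":[6.5,0.3,-2.6],"turn":-6.4},{"jaw":0,"linear":[8.4,0.4,-2.6],"turn":-8}]';python3 -m pendant '[{"jaw":0,"linear":[1.3,1.2,0],"turn":-1.6},{"jaw":0,"linear":[2.6,2.4,0],"turn":-3.2},{"jaw":0,"linear":[3.9,3.6,0],"turn":-4.8},{"jaw":0,"linear":[5.2,4.8,0],"turn":-6.4},{"jaw":0,"linear":[6.4,5.9,0],"turn":-8}]';python3 -m pendant '[{"jaw":0,"linear":[0,0,0],"turn":-1.6},{"jaw":0,"linear":[0,0,0],"turn":-3.2},{"jaw":0,"linear":[0,0,0],"turn":-4.8},{"jaw":0,"linear":[0,0,0],"turn":-5.1},{"jaw":0,"linear":[0,0,0],"turn":-5.1}]'
python3 fit.py
python3 - <<'E'
from h import *
import pickle
st(); c=camera('wrist'); pickle.dump(c,open('w2.pkl','wb')); 
print(project(c,[[.608,.1157,.098],[.506,.119,.042],[.627,.115,.116]]))
save(c,'w2',s=1.5)
E
```

```text
t: 9.65
ee_pos: [0.5725, -0.0875, 0.2158]
tcp_rot: [[-0.386, 0.922, -0.001], [0.922, 0.386, 0.0], [0.001, -0.001, -1.0]]
force: [1.0, -0.4, -1.1]
gripper_width: 0.0101
grip_force: 30.0
t: 10.15
ee_pos: [0.6475, 0.1172, 0.2147]
tcp_rot: [[-0.89, 0.457, -0.002], [0.457, 0.89, 0.0], [0.002, -0.001, -1.0]]
force: [0.4, 0.2, -0.7]
gripper_width: 0.0102
grip_force: 30.0
t: 10.65
ee_pos: [0.6472, 0.1149, 0.215]
tcp_rot: [[-0.999, 0.038, -0.002], [0.038, 0.999, 0.0], [0.002, 0.0, -1.0]]
force: [-0.8, -0.4, -0.1]
gripper_width: 0.0098
grip_force: 30.0
548 437 tilt deg 36.85579316873068 len 0.02742155332993397 top mid [ 0.0153 -0.0239] grip centre (tool x,z) [ 0.0069 -0.0127] axis to head [-0.6  0.8]
{'t': 10.7, 'q': [18.164, 39.542, -54.653, 98.957, 36.313, 61.106, 38.925], 'ee_pos': [0.647, 0.115, 0.215], 'tcp_rot': [[-0.999, 0.039, -0.001], [0.039, 0.999, 0.0], [0.002, 0.0, -1.0]], 'force': [-0.205, 0.341, -0.896], 'gripper_width': 0.01, 'grip_force': 29.994}
[[250.54856365 149.39840404]
 [249.94957163  46.92849626]
 [250.57260781 172.43292869]]
```

View pics/w2.png

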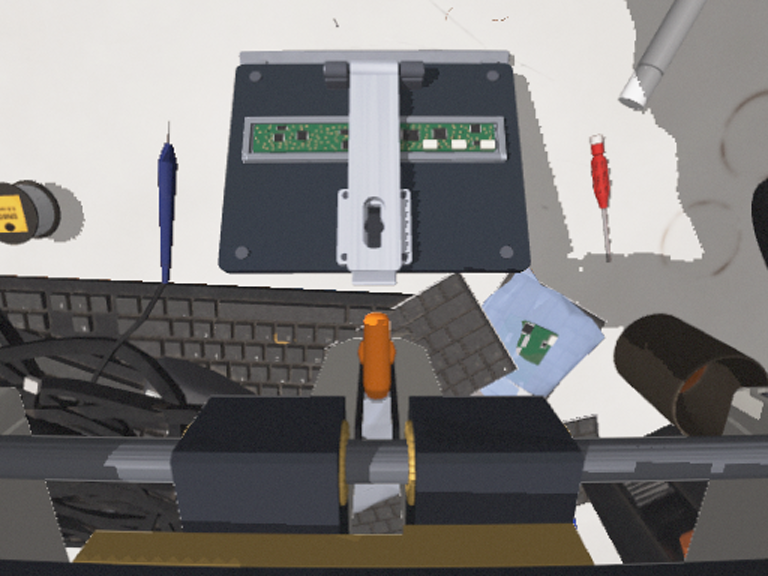

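The leaf is closed and the board is in its nest. The keyhole shows dark through the leaf slot at wrist (249,150). I'll measure it in tool axes.

Run:
```python
from h import *
import pickle
c=pickle.load(open('w2.pkl','rb')); s=telemetry.read_state(); e=np.array(s['ee_pos']); R=np.array(s['tcp_rot'])
P=cloud(c); Q=(P-e)@R; g=cv2.cvtColor(c['img'],cv2.COLOR_RGB2GRAY)
# leaf plane from depth between rows 60..125, cols 238..260
def pf(sl):
    X=P[sl].reshape(-1,3); cc=X.mean(0); n=np.linalg.svd(X-cc)[2][2]; n*=np.sign(n[2]); return cc,n,np.std((X-cc)@n)
cl,nl,sd=pf((slice(60,125),slice(238,262))); print('leaf',cl,nl,sd,'slope',np.degrees(np.arccos(nl[2])))
cd,nd,sd2=pf((slice(55,160),slice(170,220)));m=g[55:160,170:220]<70; X=P[55:160,170:220][m]; cd=X.mean(0); nd=np.linalg.svd(X-cd)[2][2]; nd*=np.sign(nd[2]); print('deck',nd,np.degrees(np.arccos(nd[2])),'leaf-deck height',(cl-cd)@nd)
# keyhole dark
box=(240,130,260,168); x0,y0,x1,y1=box; d=(g[y0:y1,x0:x1]<85).astype(np.uint8)
n_,l,st_,ce=cv2.connectedComponentsWithStats(d)
for i in range(1,n_):
    if st_[i,4]>15: print(st_[i],ce[i]+[x0,y0])
i=1+st_[1:,4].argmax(); v,u=np.nonzero(l==i); n=np.array([-.4998,.0157,.866]); n=nl
def onplane(uv,p0):
    o,dd=ray(c,uv); return o+dd*(((p0-o)@n)/(dd@n))[:,None]
K=onplane(np.c_[u+x0,v+y0],cl-.006*n); up=np.array([n[2],0,-n[0]]);up/=np.linalg.norm(up)
a=K@up; print('keyhole extents along up',np.ptp(a),'y',np.ptp(K[:,1]),'mid',(K.max(0)+K.min(0))/2,'mean',K.mean(0))
mid=(K.max(0)+K.min(0))/2; print('in tool',(mid-e)@R)
# leaf edges: bright strip rows
for v in (75,115,160,175):
    row=g[v,215:290].astype(int); print(v,[(215+i,row[i]) for i in range(74) if abs(row[i+1]-row[i])>40])
cv2.imwrite('pics/key.png',cv2.resize(c['img'][120:195,210:290,::-1],None,fx=7,fy=7,interpolation=cv2.INTER_CUBIC))
```

```text
leaf [0.55308408 0.11678325 0.07494529] [-0.04229167 -0.99908708  0.00603529] 0.007009804853348856 slope 89.65420124739259
deck [-0.21177921 -0.91406848  0.34587335] 69.76488236343125 leaf-deck height -0.047977295582190826
[  3   8  12  27 238] [248.53361345 150.94957983]
keyhole extents along up 14.121959765502424 y 0.21354885685525554 mid [-0.49677693  0.2003961   5.4920645 ] mean [0.36755103 0.13990017 1.60748327]
in tool [ 1.15220763  0.0408154  -5.27513836]
75 [(231, np.int64(64)), (232, np.int64(118)), (264, np.int64(212)), (265, np.int64(165)), (266, np.int64(84))]
115 [(231, np.int64(85)), (232, np.int64(172)), (265, np.int64(211)), (266, np.int64(152))]
160 [(223, np.int64(59)), (224, np.int64(116)), (253, np.int64(90)), (267, np.int64(173)), (269, np.int64(132)), (273, np.int64(192)), (274, np.int64(120))]
175 [(224, np.int64(63)), (225, np.int64(148)), (267, np.int64(174)), (269, np.int64(128)), (272, np.int64(168)), (273, np.int64(112))]
```

View pics/key.png

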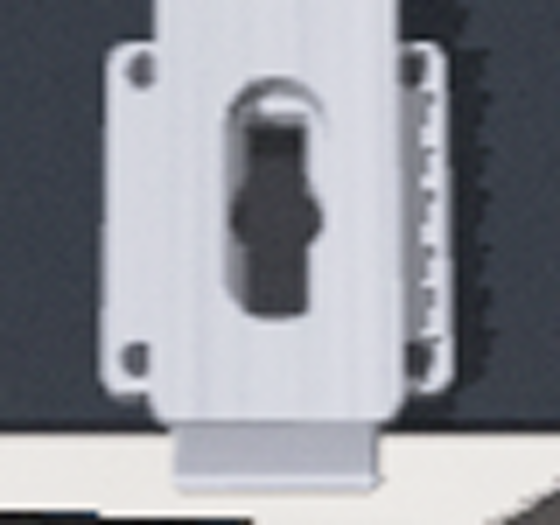

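Run:
```python
from h import *
import pickle
c=pickle.load(open('w2.pkl','rb')); s=telemetry.read_state(); e=np.array(s['ee_pos']); R=np.array(s['tcp_rot'])
P=cloud(c); g=cv2.cvtColor(c['img'],cv2.COLOR_RGB2GRAY); D=c['depth']
def pf(r,q,f):
    k=(D[r,q]>0)&f(g[r,q]); X=P[r,q][k]; cc=np.median(X,0); k=abs(X[:,2]-cc[2])<.06; X=X[k]
    for _ in range(4):
        cc=X.mean(0); n=np.linalg.svd(X-cc,full_matrices=False)[2][2]; n*=np.sign(n[2]); h=(X-cc)@n; X=X[abs(h)<2.5*h.std()+1e-4]
    print(cc.round(4),n.round(4),np.degrees(np.arccos(n[2])).round(2),len(X),h.std()); return cc,n
cl,nl=pf(slice(60,125),slice(238,262),lambda x:x>140)
cd,nd=pf(slice(55,170),slice(165,222),lambda x:x<75)
n=np.array([-.4998,.0157,.866]); n=nd if abs(np.degrees(np.arccos(nd[2]))-30)<1 else n
print('leaf-deck',(cl-cd)@n)
o,dd=ray(c,[[249.8,150.8]]); dd=dd[0]
for p0 in (cl-.006*n, np.array([.608,.1157,.098])):
    L=o+dd*((p0-o)@n)/(dd@n); print('L',L.round(4),'tool',((L-e)@R).round(4))
```

```text
[0.5529 0.1168 0.0733] [-0.5026  0.0193  0.8643] 30.2 1526 0.0005999155873615703
[0.5771 0.0567 0.0724] [-0.5008  0.0199  0.8653] 30.08 4649 0.000636490946998158
leaf-deck 0.014054116669031834
L [0.6092 0.1149 0.099 ] tool [ 0.0381 -0.0014  0.1168]
L [0.6092 0.1149 0.0987] tool [ 0.0381 -0.0014  0.117 ]
```

```bash
python3 -m pendant '[{"jaw":0,"linear":[1.1,0,0],"turn":0},{"jaw":0,"linear":[2.2,-0.06,0.5],"turn":0},{"jaw":0,"linear":[3.28,-0.06,1.4],"turn":0},{"jaw":0,"linear":[3.28,-0.06,2.16],"turn":0},{"jaw":0,"linear":[3.28,-0.06,2.16],"turn":0}]';python3 -m pendant '[{"jaw":0,"linear":[-0.15,0,0.26],"turn":0},{"jaw":0,"linear":[-0.3,0,0.52],"turn":0},{"jaw":0,"linear":[-0.45,0,0.78],"turn":0},{"jaw":0,"linear":[-0.6,0,1.04],"turn":0},{"jaw":0,"linear":[-0.6,0,1.04],"turn":0}]'
python3 - <<'E'
from h import *
s=telemetry.read_state(); e=np.array(s['ee_pos']); R=np.array(s['tcp_rot'])
L=np.array([.6092,.1149,.0988]); print('L tool',((L-e)@R).round(4),s['force'])
E
python3 fit.py
```

```text
t: 11.25
ee_pos: [0.5643, 0.1156, 0.1608]
tcp_rot: [[-0.999, 0.037, -0.003], [0.037, 0.999, -0.002], [0.003, -0.002, -1.0]]
force: [0.5, 0.2, -0.4]
gripper_width: 0.0099
grip_force: 30.0
t: 11.75
ee_pos: [0.5811, 0.1156, 0.1354]
tcp_rot: [[-0.999, 0.037, -0.001], [0.037, 0.999, 0.0], [0.001, -0.0, -1.0]]
force: [-0.2, 0.0, -0.8]
gripper_width: 0.0099
grip_force: 30.0
L tool [-0.0282  0.0003  0.0365] [-0.24210274  0.04868655 -0.80486375]
570 448 tilt deg 36.98635024868167 len 0.027348509407279113 top mid [ 0.0153 -0.0239] grip centre (tool x,z) [ 0.0069 -0.0127] axis to head [-0.602  0.799]
```

```bash
python3 -m pendant '[{"jaw":0,"linear":[-0.1,0,0.17],"turn":0},{"jaw":0,"linear":[-0.2,0,0.35],"turn":0},{"jaw":0,"linear":[-0.27,0,0.47],"turn":0},{"jaw":0,"linear":[-0.34,0,0.59],"turn":0},{"jaw":0,"linear":[-0.34,0,0.59],"turn":0}]';python3 -m pendant '[{"jaw":0,"linear":[-0.03,0,0.05],"turn":0},{"jaw":0,"linear":[-0.06,0,0.1],"turn":0},{"jaw":0,"linear":[-0.09,0,0.15],"turn":0}]'
```

```text
t: 12.3
ee_pos: [0.5892, 0.1154, 0.1211]
tcp_rot: [[-0.999, 0.036, -0.001], [0.036, 0.999, -0.0], [0.001, -0.0, -1.0]]
force: [0.6, -0.0, -0.0]
gripper_width: 0.01
grip_force: 30.0
t: 12.6
ee_pos: [0.5915, 0.1154, 0.1178]
tcp_rot: [[-0.999, 0.036, 0.0], [0.036, 0.999, -0.0], [-0.0, -0.0, -1.0]]
force: [0.2, 0.6, -0.8]
gripper_width: 0.0098
grip_force: 30.0
```

```bash
python3 -m pendant '[{"jaw":0,"linear":[-0.04,0,0.07],"turn":0},{"jaw":0,"linear":[-0.08,0,0.14],"turn":0}]';python3 -m pendant '[{"jaw":0,"linear":[-0.05,0,0.03],"turn":0},{"jaw":0,"linear":[-0.1,0,0.06],"turn":0},{"jaw":0,"linear":[-0.1,0,0.06],"turn":0}]'; python3 -m pendant '[{"jaw":0,"linear":[-0.05,0,0.03],"turn":0},{"jaw":0,"linear":[-0.1,0,0.06],"turn":0},{"jaw":0,"linear":[-0.1,0,0.06],"turn":0}]';python3 fit.py
cat > rel.py <<'E'
from h import *
s=telemetry.read_state(); e=np.array(s['ee_pos']); R=np.array(s['tcp_rot'])
L=np.array([.6092,.1149,.0988]); G=L+.034*np.array([-.5,.019,.866]); print('L tool',((L-e)@R).round(4),'home grip tool',((G-e)@R).round(4))
E
python3 rel.py
```

```text
t: 12.8
ee_pos: [0.5936, 0.1153, 0.1142]
tcp_rot: [[-0.999, 0.036, 0.0], [0.036, 0.999, -0.0], [-0.0, -0.0, -1.0]]
force: [0.1, 0.6, -0.7]
gripper_width: 0.0097
grip_force: 30.0
t: 13.1
ee_pos: [0.5962, 0.1153, 0.1133]
tcp_rot: [[-0.999, 0.036, 0.0], [0.036, 0.999, -0.0], [-0.0, -0.0, -1.0]]
force: [-0.9, -0.9, 4.7]
gripper_width: 0.0097
grip_force: 30.0
t: 13.4
ee_pos: [0.5967, 0.1154, 0.1127]
tcp_rot: [[-0.999, 0.036, -0.002], [0.036, 0.999, -0.002], [0.002, -0.002, -1.0]]
force: [-11.2, -3.2, 21.3]
gripper_width: 0.0102
grip_force: 30.0
585 503 tilt deg 29.89702986502696 len 0.027179587093989786 top mid [ 0.0129 -0.0261] grip centre (tool x,z) [ 0.006 -0.014] axis to head [-0.498  0.867]
L tool [-0.0125  0.      0.0139] home grip tool [ 0.0046  0.     -0.0155]
```

Tilt is 29.9° and the grip point is within 1 mm of its home position, so the pin is fully home. I'll open slightly and raise the fingers, then use them as a loose wrench.

```bash
python3 -m pendant '[{"jaw":0,"linear":[0.1,0,-0.08],"turn":0},{"jaw":24,"linear":[0.1,0,-0.08],"turn":0},{"jaw":24,"linear":[0.1,0,-0.08],"turn":0},{"jaw":24,"linear":[0.1,0,-0.08],"turn":0},{"jaw":24,"linear":[0.1,0,-0.08],"turn":0}]';python3 -m pendant '[{"jaw":24,"linear":[0.1,0,-0.2],"turn":0},{"jaw":24,"linear":[0.25,0,-0.45],"turn":0},{"jaw":24,"linear":[0.25,0,-0.45],"turn":0}]';python3 fit.py; python3 rel.py
```

```text
t: 13.95
ee_pos: [0.5961, 0.1152, 0.1131]
tcp_rot: [[-0.999, 0.036, -0.0], [0.036, 0.999, 0.0], [0.0, 0.0, -1.0]]
force: [0.1, 1.0, -0.3]
gripper_width: 0.024
grip_force: 0.0
t: 14.25
ee_pos: [0.5895, 0.1159, 0.1256]
tcp_rot: [[-0.999, 0.036, 0.001], [0.036, 0.999, 0.0], [-0.001, 0.0, -1.0]]
force: [0.3, -0.3, -0.1]
gripper_width: 0.024
grip_force: 0.0
531 447 tilt deg 30.05027853483364 len 0.027375722463538234 top mid [ 0.007 -0.013] grip centre (tool x,z) [-0.     -0.0009] axis to head [-0.501  0.866]
L tool [-0.0195 -0.0001  0.0265] home grip tool [-0.0025 -0.     -0.003 ]
```

```bash
cat > wing.py <<'E'
from h import *
s=telemetry.read_state(); e=np.array(s['ee_pos']); L=np.array([.6092,.1149,.0988])
n=np.array([-.5,.0195,.8658]); n/=np.linalg.norm(n); u=np.array([.8658,-.0337,.5]); u-=n*(u@n); u/=np.linalg.norm(u); y=np.cross(n,u)
print('t',s['t'],'yaw',np.degrees(np.arctan2(s['tcp_rot'][1][0],s['tcp_rot'][0][0])).round(1),'F',np.round(s['force'],1),'M',np.round(s['moment'],2))
for nm in ('wrist','scene'):
    c=camera(nm); P=cloud(c)-L; hsv=cv2.cvtColor(c['img'],cv2.COLOR_RGB2HSV)
    m=(c['depth']>0)&(np.linalg.norm(P-.034*n,axis=2)<.035)&(hsv[...,0]<=14)&(hsv[...,1]>150)
    X=np.c_[P[m]@u,P[m]@y,P[m]@n]
    if len(X)<8: print(nm,'few',len(X)); continue
    T=X[X[:,2]>np.percentile(X[:,2],97)-.003]
    rc=cv2.minAreaRect((T[:,:2]*1000).astype(np.float32)); d=np.linalg.svd(T[:,:2]-T[:,:2].mean(0))[2][0]
    print(nm,len(X),len(T),'top h',np.percentile(X[:,2],97).round(4),'rect',np.round(rc[0],1),np.round(rc[1],1),round(rc[2],1),'pca ang',np.degrees(np.arctan2(d[1],d[0])).round(1))
E
python3 wing.py; python3 -m pendant '[{"jaw":24,"linear":[0.1,0,0],"turn":1.6},{"jaw":24,"linear":[0.1,0,0],"turn":3.2},{"jaw":24,"linear":[0.1,0,0],"turn":4.8},{"jaw":24,"linear":[0.1,0,0],"turn":6.4},{"jaw":24,"linear":[0.1,0,0],"turn":8}]';python3 -m pendant '[{"jaw":24,"linear":[0,0,0],"turn":1},{"jaw":24,"linear":[0,0,0],"turn":2},{"jaw":24,"linear":[0,0,0],"turn":3}]'; python3 wing.py
```

```text
t 14.3 yaw 177.9 F [0.3 0.3 0.2] M [ 0.05 -0.15 -0.01]
wrist 821 705 top h 0.049 rect [-3.2 -0.8] [28.6  9.6] 2.5 pca ang 1.6
scene 69 28 top h 0.0476 rect [-3.9  1.9] [26.6  7.7] 3.2 pca ang -179.2
t: 14.9
ee_pos: [0.5872, 0.1156, 0.1245]
tcp_rot: [[-0.738, 0.674, -0.0], [0.674, 0.738, 0.0], [0.0, 0.0, -1.0]]
force: [-1.4, 0.6, 0.0]
gripper_width: 0.0242
grip_force: 0.3
t: 15.2
ee_pos: [0.5872, 0.1159, 0.1246]
tcp_rot: [[-0.541, 0.841, -0.0], [0.841, 0.541, 0.0], [0.0, 0.0, -1.0]]
force: [0.1, 1.0, 1.5]
gripper_width: 0.0238
grip_force: 0.5
t 15.2 yaw 122.7 F [0.1 1.  1.5] M [ 0.14 -0.07 -0.02]
wrist 1160 453 top h 0.0489 rect [-3.7 -0.4] [ 9.4 28.7] 68.1 pca ang -19.0
scene 67 11 top h 0.0495 rect [-3.3  2.6] [ 5.9 27.2] 66.9 pca ang 157.7
```

```bash
python3 -m pendant '[{"jaw":24,"linear":[0,0,0],"turn":1.5},{"jaw":24,"linear":[0,0,0],"turn":3},{"jaw":24,"linear":[0,0,0],"turn":4.5},{"jaw":24,"linear":[0,0,0],"turn":6},{"jaw":24,"linear":[0,0,0],"turn":7}]';python3 wing.py;python3 -m pendant '[{"jaw":24,"linear":[0,0,0],"turn":1},{"jaw":24,"linear":[0,0,0],"turn":2},{"jaw":24,"linear":[0,0,0],"turn":3}]'; python3 wing.py
```

```text
t: 15.8
ee_pos: [0.587, 0.1156, 0.1246]
tcp_rot: [[0.038, 0.999, -0.0], [0.999, -0.038, -0.0], [-0.0, -0.0, -1.0]]
force: [-1.2, -0.3, 1.8]
gripper_width: 0.0244
grip_force: 1.4
t 15.8 yaw 87.8 F [-1.2 -0.3  1.8] M [0.03 0.2  0.01]
wrist 1311 288 top h 0.0489 rect [-4.2 -0.3] [11.5 29.2] 23.5 pca ang -66.2
scene 25 4 top h 0.0498 rect [-6.2  8.4] [ 4.6 14.1] 35.5 pca ang 134.1
t: 16.2
ee_pos: [0.5866, 0.1158, 0.1246]
tcp_rot: [[0.292, 0.957, -0.001], [0.957, -0.292, -0.0], [-0.0, -0.001, -1.0]]
force: [-4.2, 0.9, 4.8]
gripper_width: 0.0242
grip_force: 5.3
t 16.2 yaw 73.0 F [-4.2  0.9  4.8] M [0.21 0.75 0.16]
wrist 1338 247 top h 0.0487 rect [-4.4  0.8] [11.1 29.9] 14.0 pca ang -77.2
scene 19 6 top h 0.0467 rect [-6.9 12.3] [2.4 7.6] 59.5 pca ang 155.8
```

```bash
python3 -m pendant '[{"jaw":24,"linear":[0,0,0],"turn":1},{"jaw":24,"linear":[0,0,0],"turn":2},{"jaw":24,"linear":[0,0,0],"turn":2}]';python3 wing.py;python3 -m pendant '[{"jaw":24,"linear":[0,0,0],"turn":0.6},{"jaw":24,"linear":[0,0,0],"turn":1},{"jaw":24,"linear":[0,0,0],"turn":1}]'; python3 wing.py
```

```text
t: 16.6
ee_pos: [0.5865, 0.1161, 0.1249]
tcp_rot: [[0.451, 0.892, -0.001], [0.892, -0.451, -0.0], [-0.001, -0.001, -1.0]]
force: [-5.6, 0.5, 8.0]
gripper_width: 0.0245
grip_force: 7.3
t 16.6 yaw 63.2 F [-5.6  0.5  8. ] M [0.26 1.07 0.16]
wrist 1367 217 top h 0.049 rect [-5.   2.2] [ 9.9 28.8] 1.4 pca ang -85.4
scene 18 6 top h 0.0456 rect [-5.7 14.2] [2.7 7.4] 52.6 pca ang 138.2
t: 17.0
ee_pos: [0.5864, 0.1163, 0.1251]
tcp_rot: [[0.526, 0.851, -0.001], [0.851, -0.526, 0.0], [-0.0, -0.001, -1.0]]
force: [-5.2, 1.6, 10.1]
gripper_width: 0.0247
grip_force: 12.3
t 17.0 yaw 58.3 F [-5.2  1.6 10.1] M [0.34 1.2  0.33]
wrist 1384 199 top h 0.0489 rect [-5.   2.6] [28.3  9.4] 88.2 pca ang -88.4
scene 16 3 top h 0.0488 rect [-5.4  5.2] [ 6.  26.7] 2.4 pca ang 87.1
```

```bash
python3 -m pendant '[{"jaw":24,"linear":[0,0,0],"turn":0.4},{"jaw":24,"linear":[0,0,0],"turn":0.8},{"jaw":24,"linear":[0,0,0],"turn":0.8}]';python3 wing.py; python3 -m pendant '[{"jaw":24,"linear":[0,0,0],"turn":-1},{"jaw":24,"linear":[0,0,0],"turn":-2},{"jaw":26,"linear":[0,0,0],"turn":-3},{"jaw":34,"linear":[0,0,0],"turn":-3},{"jaw":34,"linear":[0,0,0],"turn":-3}]';python3 wing.py
```

```text
t: 17.4
ee_pos: [0.5864, 0.1164, 0.1252]
tcp_rot: [[0.583, 0.812, -0.001], [0.812, -0.583, 0.0], [-0.0, -0.001, -1.0]]
force: [-6.0, 1.5, 11.9]
gripper_width: 0.0249
grip_force: 15.0
t 17.4 yaw 54.3 F [-6.   1.5 11.9] M [0.38 1.33 0.43]
wrist 1391 184 top h 0.0488 rect [-4.6  2.9] [28.7  9.5] 88.8 pca ang -91.1
scene 20 5 top h 0.0488 rect [-8.4  4. ] [ 6.  25.5] 6.3 pca ang 88.9
t: 18.0
ee_pos: [0.5874, 0.1153, 0.1244]
tcp_rot: [[0.359, 0.933, -0.0], [0.933, -0.359, 0.0], [0.0, -0.0, -1.0]]
force: [-0.6, -0.3, -0.1]
gripper_width: 0.0334
grip_force: 0.0
t 18.0 yaw 68.9 F [-0.6 -0.3 -0.1] M [-0.03 -0.05 -0.01]
wrist 1332 199 top h 0.0487 rect [-3.4 -0.1] [28.9  9.4] 87.9 pca ang -90.9
scene 25 1 top h 0.0513 rect [-4.7 13.5] [0. 0.] 0.0 pca ang 0.0
```

```bash
python3 -m pendant '[{"jaw":34,"linear":[0,0,-0.6],"turn":0},{"jaw":34,"linear":[0,0,-1.5],"turn":0},{"jaw":34,"linear":[0,0,-3],"turn":0},{"jaw":34,"linear":[0,0,-4.5],"turn":0},{"jaw":34,"linear":[0,0,-4.5],"turn":0}]';python3 -m pendant '[{"jaw":34,"linear":[-0.8,-1,0],"turn":0},{"jaw":34,"linear":[-1.5,-2,0],"turn":0},{"jaw":34,"linear":[-1.5,-2,0],"turn":0}]'; python3 wing.py; python3 -c "
from h import *; c=camera('wrist'); u,v=project(c,[.592,.1155,.127])[0].astype(int);print(u,v); y0=max(v-100,0); save(c,'fin',(max(u-130,0),y0,u+130,y0+200),3)"
```

```text
t: 18.6
ee_pos: [0.5895, 0.1169, 0.2431]
tcp_rot: [[0.359, 0.933, 0.008], [0.933, -0.359, 0.002], [0.005, 0.007, -1.0]]
force: [0.4, -0.2, -0.4]
gripper_width: 0.0339
grip_force: 0.0
t: 18.9
ee_pos: [0.5235, 0.0974, 0.2375]
tcp_rot: [[0.359, 0.933, -0.002], [0.933, -0.359, -0.002], [-0.002, -0.001, -1.0]]
force: [-0.2, 0.2, 0.1]
gripper_width: 0.0339
grip_force: 0.0
t 18.9 yaw 68.9 F [-0.2  0.2  0.1] M [-0.04 -0.09  0.02]
wrist 405 94 top h 0.0491 rect [-4.8 -0.8] [10.1 29. ] 0.5 pca ang -94.9
scene 44 13 top h 0.047 rect [-5.  0.] [ 7.5 28.9] 2.5 pca ang 90.8
308 148
```

View pics/fin.png

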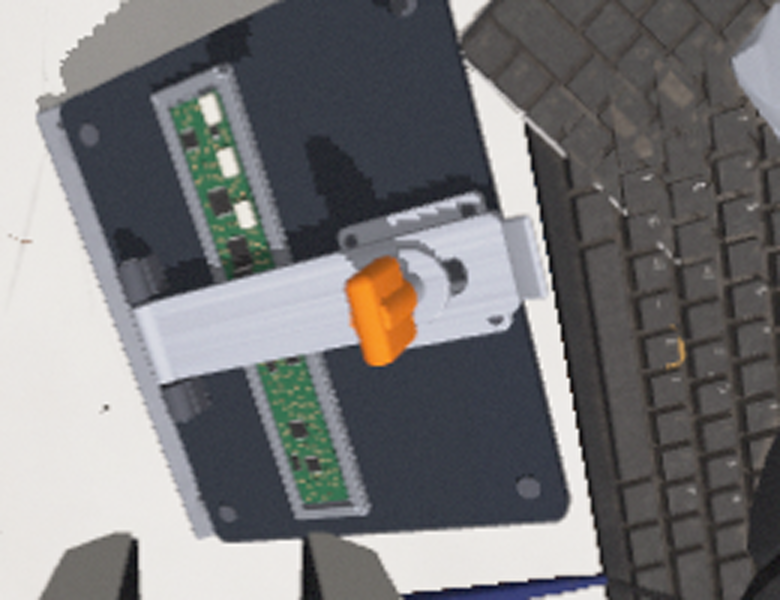

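The wing lies squarely across the closed leaf, with the collar seated and the board still in its nest. The turn stalled against the stop at about 90°, so I'm handing in.

```bash
python3 -c "
from h import *; print(r.hand_in())"
```

```text
the job is handed in; nothing more can be done
None
```

The job is handed in: the leaf is folded shut, and the orange T pin is fully home and turned about 90° clockwise to its stop; the board is still in its nest, and I touched nothing else round the fixture.

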